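Open the toolbox's screw compartment

TASK

Open the screw compartment of the toolbox: swing both turn buttons aside so that they clear the panel (each turns one way only, so if one will not budge, try it the other way), then lift the panel out of its frame. Set it down on the middle of the black rubber mat without dropping it, flat with its handle rib up, then let go. Leave the mallet, jar and torch where they are.

Things in the scene. Friction and masses are not known exactly. Their poses are not given: they have to be found in the camera images.
- toolbox: Green plastic toolbox, fixed on the bench, 240 wide (its y), 200 deep (its x), 142 high at the back. Origin: centre of its underside; x points from its low front (robot side) to its high back, z up. Its upper front face is a slope of 32 deg rising towards +x. In its frame the up-slope direction is U = (0.848, 0, 0.530), the outward normal N = (-0.530, 0, 0.848).
- slope (a point): Point S0 on the slope's surface over the middle of the panel; toolbox axes; at (-36.4, 0, 89.7) mm in the toolbox frame. u (along U) and n (along N) are mm from S0. A frame in the slope holds the panel: opening u -55 to +63, y -87.5 to +87.5, 8 deep. The frame around it reaches u -75 to +98, y -120 to +120, its face at n 0.
- lip (a point): Middle of the upper edge (u -51, n 4) of a fixed 3 mm lip over the frame's low end, n 1 to 4, under which the panel's low 4 mm are tucked. The panel has 8 mm play: slide it up the slope until it meets the top of the opening; its low edge is then clear of the lip and it lifts out along N. Drag may be felt before the true stop. Toolbox axes.
- bar (a point): Middle of the black carry bar, 16 mm in diameter, along y (-108 to +108) above the slope at u +154, n +95; two 14 mm side arms run from its ends down and back to the rear deck. It stops a gripper from coming straight down on the buttons: come in about square to the slope. Toolbox axes.
- panel: Loose grey plastic panel, 110 (its x) x 170 (its y) x 8 mm, 0.10 to 0.21 kg. Origin: centre of its underside; z out of its outer face. In the frame its x is U, its z is N, its outer face at n 0, its low edge against the low end of the opening. On its outer face stands a rib 60 long along its x, 12 thick along its y, 23 high, in the middle.
- panel_grip (a point): Point in the rib, at (0, 0, 22) mm of the panel: 14 above the panel's outer face; the rib's top is 9 higher. Axes as the panel's.
- button_a (a joint): Turn of a steel turn button, rad, positive counter-clockwise seen from outside. 0: points straight down the slope over the panel's top edge; starts at -0.2 to 0.2. From 1.3 either way it clears the panel. One sense is blocked by a hidden stop 0.25 from straight, the other free to 1.65; which is not visible: feel it. Stays where left; takes 2 to 3 N at the knob.
- hub_a (a point): Pivot of button_a on the slope's surface, at u +82 and toolbox y +60 or -60 (which of a and b is on which side changes). Axes: x = U, z = N. With joint value q the knob lies at 36 mm x (-cos q, -sin q) in these x, y. The button is a flat bar 12 wide, n 1.5 to 7.5, reaching 44 from the pivot.
- knob_a (a point): Middle of button_a's grip knob: round, 12 mm in diameter, 20 high, standing along N on the button from n 7.5 to 27.5; this point at n 17.5. It circles the pivot at radius 36. Axes turn with the button: x from knob to pivot, z = N. If it is pinched, turn the hand with the button: squeezed in a hand that does not turn, the knob drags.
- button_b (a joint): As button_a, for the other turn button, of the same shape; its free sense must be felt too.
- hub_b (a point): As hub_a, for button_b.
- knob_b (a point): As knob_a, for button_b.
- mat: Fixed black rubber mat lying on the bench to the left or right of the toolbox, 150 (its x) x 200 (its y) x 4 mm. Origin: centre of its underside.
- mallet: Bystander: mallet lying on the bench, wooden handle along its x, 26 mm thick, from x -120 to 70, orange head 60 mm in diameter, 90 long along y at x 90. Origin on the bench under the handle.
- jar: Bystander: grey screw jar with black lid, 68 mm diameter, 85 high. Origin: centre of its underside.
- torch: Bystander: aluminium torch, 120 long along its x, 32 mm thick at the head. Origin on the bench under its middle.

How it is judged:
By the outcome, as a careful person would: the job done as asked, in the order asked, and still so for the second after the job is handed in, with the robot touching nothing.
It also fails if it takes over 72 s, if anything falls off the work surface, if the arm or the gripper's body presses on something with over 40 N, if the wrist force passes 120 N, or if a joint passes its speed limit or range.

ROBOT

A 6-joint arm with a two-finger parallel gripper is mounted at the origin on the work surface. World frame = base frame: x ahead of the robot, y to its left, z up, the work surface at z = 0. Lengths are in m, angles in rad, forces in N, time in s.
With the tool pointing down it reaches from about 0.35 to 0.85 m from the base axis. Payload 8.1 kg.
Tool frame: the origin (TCP) lies on the mounting face of the last link; the fingertips stand 186 mm ahead of it and the grasp point (between the pads) lies 167 mm ahead of it; z points along the fingers, y is the direction in which the jaws open and shut (so a half turn about z gives the same grasp; the last joint's range is limited). The gripper opens to 93 mm and grips with 3 to 60 N. Pads are 15 mm wide; open, the fingers measure 128 mm over their backs; the gripper's body (75 mm by 188 mm) begins 65 mm behind the grasp point.
Start: joints at [-0.085, 0.13, 1.488, -0, 1.523, -0.085], TCP at [0.6, 0, 0.405] pointing down, gripper open.
Joint ranges: [-2.96, 2.96], [-0.89, 2.26], [0.02, 2.5], [-1.34, 4.48], [0, 2.73], [-2.66, 2.66]. Speed limits (rad/s): [2.39, 2.39, 2.79, 3.14, 3.14, 3.14].

INTERFACE

Orientations are given as a rotation vector (axis times angle).
In Python, from plant import robot, read_camera, spotter gives the robot as it stands.
- The arm moves only by the tool arm_command, never from a script. Its arguments are lists of equal length, an entry for each row: "xyz": the shift along the world's x, y, z in cm, a list of three; "turn": the turn, a rotation vector about the world's x, y, z in rad, a list of three. A call has 1 to 12 rows; each row shifts and turns the commanded pose from where the row before left it; what a row does not reach is not made up. A row lasts 1/8 s, in which the tool goes at most 62.5 mm and 10.7 degrees, less where a joint would pass 70% of its speed; a pose out of reach is approached as far as the arm can. A call is refused whole if a number of a shift passes 6.25 or a number of a turn 0.188, either way. A call with a gripper value outside its range is refused whole. "gripper" is the finger opening in cm, from 0 to 9.3, set as the call begins (left out, the last holds). The fingers move at their own pace and stop on an object; "force" is the grip in N (left out, the last holds). Time passes only in rows, so rows that do not move let the fingers close. It gives the time, the measured TCP pose, the force and the opening at its end, in the units of the state.
- robot.read_state(): the state, without advancing time (a new reading comes with each control period).
- read_camera(name): name is "scene" or "side" or "wrist"; returns a dict with "frame" (400x640x3 uint8, red, green, blue), "z_map" (400x640 float32, m along the optical axis (not along the pixel's ray), 0 where there is no reading), "fx", "fy", "cx", "cy" (pixels), "eye" and "orientation" of the camera in the world. Camera axes: x right, y down, z forward; pixel columns grow to the right and rows downward; lengths in m; the calibration is good to about 2 mm. A picture is of the moment at which its call begins.
- robot.close_job(): hands the job in, once; it reports no verdict.
Trained networks look in a picture, given as the dict that the camera call returned (one of the last four; its "shot" number tells which), for a name from the list of things; names that differ only in an ending like _2 or _b are one class to them, and where a whole thing is asked for, a point or a joint stands for the part that bears it (a point fixed in the world has none). Each returns a list of dicts, best first, with "confidence" (0 to 1); they miss things now and then, are a little off and sometimes report something else, mostly with a low value. They report only what shows in the picture. A call takes as long as a camera call.
- spotter.masks_of(picture, query): "pixels" (400x640 bool, what is visible of it) and "centre" ([row, column] in pixels, amid what is visible of it).
The state is a dict: "t": time; "q": joint angles; "dq": joint speeds; "joint_torque": joint torques, N m; "tool_pos": TCP position; "orientation": TCP orientation; "force": force on the tool from outside, world axes, zero at the start; "wrist_torque": the same for the moment, N m; "opening": finger opening in m.
Only numpy, scipy, OpenCV 4.12 (cv2) and the standard library are available. Lean on these libraries where they do the work, as an engineer would, in place of code of your own. Each camera call takes 0.05 s, during which the arm holds its last target. There are 200 camera calls.

## Working session

There is one attempt and no reset: what is moved stays moved. The work goes in short steps, Python scripts to look and compute and a tool call to move; the robot and the scene stay as the last step left them, time stands still between calls to the robot, and variables do not carry over. Pictures are saved under pics/ and viewed, about 8 in all and at most 12, crops included, and the job is handed in when it is done.

Besides the shell and the picture viewer there is one more tool, called by a JSON object that holds its "method" and its "body". arm_command: Moves the arm, as the interface text tells. Its arguments: {"type":"object","properties":{"xyz":{"type":"array","items":{"type":"array","items":{"type":"number"}}},"turn":{"type":"array","items":{"type":"array","items":{"type":"number"}}},"gripper":{"type":"number"},"force":{"type":"number"}},"required":["xyz","turn"]}

```bash
ls; mkdir -p pics; cat > h.py <<'E'
import numpy as np, cv2
from scipy.spatial.transform import Rotation as R
from plant import robot, read_camera, spotter
def Rm(o):
    o=np.array(o)
    return o if o.shape==(3,3) else (R.from_rotvec(o).as_matrix() if o.size==3 else R.from_quat(o).as_matrix())
def pts(c,mask=None):
    z=c["z_map"]; m=z>0
    if mask is not None: m&=mask
    r,k=np.nonzero(m); d=z[r,k]
    P=np.c_[(k-c["cx"])/c["fx"]*d,(r-c["cy"])/c["fy"]*d,d]
    return P@Rm(c["orientation"]).T+np.array(c["eye"])
def save(c,n): cv2.imwrite("pics/"+n,c["frame"][...,::-1])
E
python3 - <<'E'
from h import *
a=[]
for n in("scene","side"):
    c=read_camera(n); a.append(c["frame"]); print(n,c["eye"],c["orientation"],c["fx"])
    for q in("toolbox","panel","hub_a","knob_a","mat","mallet","jar","torch"):
        for d in spotter.masks_of(c,q)[:3]:
            P=pts(c,d["pixels"])
            print(q,round(d["confidence"],2),np.round(d["centre"]),d["pixels"].sum(),np.round(np.median(P,0),3) if len(P) else None, np.round(P.min(0),3),np.round(P.max(0),3))
im=np.vstack(a); cv2.imwrite("pics/1.png",im[...,::-1][:, :])
cv2.imwrite("pics/1.png",cv2.resize(im,(480,600))[...,::-1])
print(robot.read_state())
E
```

```text
pics
scene [ 0.87991512 -0.52205046  1.10340692] [-2.49158807 -0.73196774  0.19542434] 434.6809095063199
toolbox 0.95 [246. 360.] 6137 [ 0.718 -0.071  0.133] [ 0.546 -0.153 -0.006] [0.784 0.263 0.264]
panel 0.6 [225. 336.] 1530 [ 0.634 -0.036  0.094] [ 0.585 -0.116  0.059] [0.685 0.055 0.14 ]
hub_a 0.45 [245. 337.] 84 [ 0.673 -0.092  0.13 ] [ 0.658 -0.141  0.114] [ 0.715 -0.08   0.251]
hub_a 0.43 [207. 358.] 68 [0.666 0.034 0.133] [0.65  0.026 0.104] [0.707 0.047 0.147]
mat 0.8 [303. 223.] 4329 [ 0.483 -0.345  0.005] [ 0.4   -0.442 -0.005] [ 0.559 -0.233  0.013]
mallet 0.63 [144. 373.] 605 [0.575 0.301 0.052] [0.509 0.258 0.003] [0.609 0.354 0.064]
mallet 0.62 [247. 360.] 5920 [ 0.719 -0.075  0.134] [ 0.553 -0.153 -0.006] [0.783 0.227 0.264]
jar 0.94 [330. 288.] 822 [ 0.684 -0.323  0.084] [ 0.636 -0.35  -0.002] [ 0.711 -0.267  0.091]
torch 0.85 [162. 415.] 295 [0.709 0.325 0.026] [0.684 0.264 0.008] [0.727 0.387 0.037]
torch 0.7 [304. 223.] 4436 [ 0.484 -0.345  0.005] [ 0.401 -0.442 -0.005] [ 0.561 -0.234  0.013]
side [ 0.4671015  -0.62189697  0.80934076] [-2.3262737   0.25168237 -0.
[... 1604 characters left out ...]
 -0.231  0.009]
{'t': 0.9, 'q': array([-8.53833972e-02,  1.30347683e-01,  1.48820500e+00, -1.70116834e-05,
        1.52299722e+00, -8.53915036e-02]), 'dq': array([ 9.31504310e-04, -3.31630210e-05, -1.33652606e-04, -1.34681141e-03,
       -1.43092366e-03,  5.19021568e-06]), 'joint_torque': array([-3.11752447e-04, -5.59759462e+01, -4.92058504e+01,  7.65915262e-02,
        2.25863041e-02,  1.17941829e-05]), 'tool_pos': array([6.00000018e-01, 2.90389321e-05, 4.04763746e-01]), 'orientation': array([2.22140070e+00, 2.22142051e+00, 2.28515308e-05]), 'force': array([-0.28172045, -0.08609555, -0.84958233]), 'wrist_torque': array([ 0.02597841,  0.00664801, -0.01325783]), 'opening': 0.0930574119809778}
```

View pics/1.png

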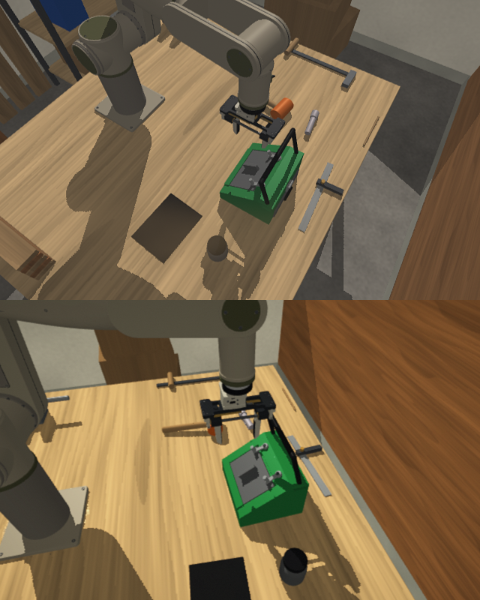

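```bash
cat >> h.py <<'E'
from scipy.optimize import least_squares
U=np.array([.848,0,.530]);N=np.array([-.530,0,.848]);S0=np.array([-.0364,0,.0897])
def tb(P,p):
    return (P-np.array([p[0],p[1],0]))@R.from_euler('z',p[2]).as_matrix()
def W(p,u,y,n):
    return R.from_euler('z',p[2]).as_matrix()@(S0+u*U+n*N+np.array([0,y,0]))+np.array([p[0],p[1],0])
def sl(P,p):
    L=tb(P,p)-S0; return np.c_[L@U,L[:,1],L@N]
E
cat > fit.py <<'E'
from h import *
cs=[read_camera(n) for n in("scene","side")]
A=[]
for c in cs:
    hsv=cv2.cvtColor(c["frame"],cv2.COLOR_RGB2HSV)
    g=((hsv[...,0]>50)&(hsv[...,0]<85)&(hsv[...,1]>90)&(hsv[...,2]>40)).astype(np.uint8)
    g=cv2.erode(g,np.ones((3,3)))>0
    P=pts(c,g); P=P[(np.abs(P[:,0]-.68)<.2)&(np.abs(P[:,1]+.03)<.2)&(P[:,2]>.01)]
    A.append(P); print(len(P))
def res(p,P):
    L=tb(P,p); s=sl(P,p)
    d=np.c_[s[:,2],L[:,1]+.12,L[:,0]+.1,L[:,2]-.142]
    return np.abs(d).min(1)
for Q in(A[0],A[1],np.vstack(A)):
    best=min((least_squares(res,[.68,-.03,y],args=(Q,),loss='soft_l1',f_scale=.002) for y in(-.2,-.1,0,.1,.2)),key=lambda r:r.cost)
    print(best.x,best.cost/len(Q),np.median(res(best.x,Q)))
p=best.x; np.save("p.npy",p)
for c in cs:
    P=pts(c); s=sl(P,p)
    for sg in(1,-1):
        m=(s[:,2]>.012)&(s[:,2]<.033)&(np.abs(s[:,1]-sg*.06)<.03)&(s[:,0]>.03)&(s[:,0]<.075)
        k=s[m]; t=k[k[:,2]>.022]
        if len(k):print("knob",sg,m.sum(),np.round(k.mean(0)*1e3,1),"top",len(t),np.round(np.median(t,0)*1e3,1) if len(t) else 0,k[:,2].max())
    m=(s[:,2]>.012)&(s[:,2]<.03)&(np.abs(s[:,1])<.02)&(np.abs(s[:,0])<.045); k=s[m]
    if len(k):print("rib",np.round(np.percentile(k,[2,50,98],axis=0)*1e3,1))
    for d in spotter.masks_of(c,"mat")[:1]:
        P=pts(c,d["pixels"]); P=P[np.abs(P[:,2]-.004)<.008]
        print("mat",cv2.minAreaRect(P[:,:2].astype(np.float32)))
E
python3 fit.py
```

```text
3784
5949
[ 0.6665888  -0.02765063  0.04313578] 1.4860469222462825e-06 0.0009567746425985709
[ 0.66501186 -0.02538711  0.04318006] 1.3435405840463092e-06 0.0007723190513359568
[ 0.66550024 -0.02598378  0.04289044] 1.5432930956118546e-06 0.0010263406275022066
knob 1 29 [51.1 63.2 21.5] top 15 [49.3 63.6 25.5] 0.027591670546925188
knob -1 31 [ 51.4 -65.8  22.2] top 18 [ 50.7 -64.   26.1] 0.027665353256348973
rib [[-24.5  -9.4  12.4]
 [  7.5  -5.   20.8]
 [ 33.9   3.6  24. ]]
mat ((0.48092031478881836, -0.3388329744338989), (0.1987685114145279, 0.14821036159992218), 86.46585083007812)
knob 1 36 [48.3 63.7 23.3] top 23 [48.2 65.2 27.4] 0.02989779934818903
knob -1 43 [ 47.5 -64.1  22.5] top 26 [ 47.1 -63.4  26.4] 0.029396870579206463
rib [[-27.2  -7.6  12.6]
 [  1.6  -3.5  21.6]
 [ 30.2   4.9  25.2]]
mat ((0.48248419165611267, -0.2917543649673462), (0.11355412751436234, 0.15224921703338623), 84.76463317871094)
```

```bash
cat >> h.py <<'E'
p=np.load("p.npy") if __import__("os").path.exists("p.npy") else None
def goal(u,y,n,th=0):
    """mm; grasp point there, tool z=-N, jaws along box y, turned th about N"""
    B=R.from_euler('z',p[2]).as_matrix()
    z=-B@N; yv=-(B@np.array([0,1.,0])); x=np.cross(yv,z)
    M=R.from_rotvec(th*(B@N)).as_matrix()@np.c_[x,yv,z]
    return W(p,u/1e3,y/1e3,n/1e3)-.167*z, M
def delta(g):
    s=robot.read_state(); M=Rm(s["orientation"])
    print("shift cm",np.round((g[0]-np.array(s["tool_pos"]))*100,2),"turn",np.round(R.from_matrix(g[1]@M.T).as_rotvec(),3))
def where():
    s=robot.read_state();M=Rm(s["orientation"]);gp=np.array(s["tool_pos"])+.167*M[:,2]
    B=R.from_euler('z',p[2]).as_matrix();
    print("grasp u,y,n",np.round(sl(gp[None],p)*1e3,1),"F slope(U,y,N)",np.round([B@U@s["force"],B[:,1]@s["force"],B@N@s["force"]],2),"open",s["opening"],"t",s["t"],"q",np.round(s["q"],2))
E
python3 -c "
from h import *
delta(goal(46.5,63,80)); print(goal(46.5,63,80)[0]); a=R.from_euler('z',p[2]).apply([0,1,0]);print('tilt axis',a); where()"
```

```text
shift cm [-6.5   3.15 -8.09] turn [ 0.444 -0.426 -1.485]
[0.53503858 0.03147522 0.323801  ]
tilt axis [-0.04287729  0.99908035  0.        ]
grasp u,y,n [[ 54.8  28.8 140.3]] F slope(U,y,N) [0.42 0.56 0.22] open 0.09299879549774905 t 1.1 q [-0.09  0.13  1.49  0.    1.52 -0.09]
```

{"method": "arm_command", "body": {"xyz": [[-1.3, 0.63, 0], [-1.3, 0.63, 0], [-1.3, 0.63, 0], [-1.3, 0.63, 0], [-1.3, 0.63, 0], [0, 0, 0], [0, 0, 0], [0, 0, 0], [0, 0, 0], [0, 0, 0], [0, 0, -4], [0, 0, -4]], "turn": [[0.0444, -0.0426, -0.1485], [0.0444, -0.0426, -0.1485], [0.0444, -0.0426, -0.1485], [0.0444, -0.0426, -0.1485], [0.0444, -0.0426, -0.1485], [0.0444, -0.0426, -0.1485], [0.0444, -0.0426, -0.1485], [0.0444, -0.0426, -0.1485], [0.0444, -0.0426, -0.1485], [0.0444, -0.0426, -0.1485], [0, 0, 0], [0, 0, 0]], "gripper": 5}}

```text
t: 2.6
tool_pos: [0.5351, 0.0316, 0.3247]
orientation: [-3.008, -0.064, -0.866]
force: [0.6, -0.1, 0.7]
opening: 0.0498
```

```bash
python3 -c "
from h import *
where(); delta(goal(46.5,63,30))
c=read_camera('wrist'); save(c,'2.png')
P=pts(c); s=sl(P,p)
for sg in(1,-1):
    m=(s[:,2]>.023)&(s[:,2]<.031)&(np.abs(s[:,1]-sg*.06)<.03)&(s[:,0]>.025)&(s[:,0]<.075); print(m.sum(),np.round(s[m].mean(0)*1e3,1))
m=(s[:,2]>.02)&(s[:,2]<.026)&(np.abs(s[:,1])<.02)&(np.abs(s[:,0])<.045); print('rib',np.round(np.percentile(s[m],[2,50,98],axis=0)*1e3,1))
m=(np.abs(s[:,1])<.1)&(np.abs(s[:,0])<.06)&(np.abs(s[:,2])<.01);print(np.median(s[m,2])*1e3)
"
```

```text
grasp u,y,n [[47.3 63.1 80.8]] F slope(U,y,N) [ 0.86 -0.13  0.32] open 0.04978705808885759 t 2.6 q [-0.06 -0.25  2.06  0.07  0.78  1.44]
shift cm [ 2.64  0.1  -4.33] turn [0.    0.002 0.   ]
215 [49.4 66.1 26.3]
248 [ 48.4 -61.3  26.2]
rib [[17.3 -5.4 20.1]
 [27.3 -1.3 21.9]
 [32.   5.5 23.1]]
-0.9106775255035536
```

View pics/2.png

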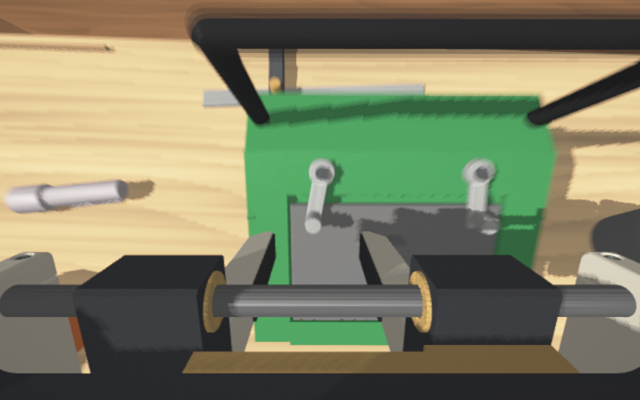

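{"method": "arm_command", "body": {"xyz": [[0.45, 0.05, -0.75], [0.45, 0.05, -0.75], [0.45, 0.05, -0.75], [0.45, 0.05, -0.75], [0.45, 0.05, -0.7], [0.4, 0.05, -0.7], [0, 0, 0], [0, 0, 0]], "turn": [[0, 0, 0], [0, 0, 0], [0, 0, 0], [0, 0, 0], [0, 0, 0], [0, 0, 0], [0, 0, 0], [0, 0, 0]]}}

```text
t: 3.65
tool_pos: [0.5615, 0.0345, 0.2808]
orientation: [-3.008, -0.064, -0.862]
force: [-0.3, 0.2, -0.3]
opening: 0.0502
```

{"method": "arm_command", "body": {"xyz": [[0, 0, 0], [0, 0, 0], [0, 0, 0], [0, 0, 0], [0, 0, 0]], "turn": [[0, 0, 0], [0, 0, 0], [0, 0, 0], [0, 0, 0], [0, 0, 0]], "gripper": 0.6, "force": 10}}

```text
t: 4.28
tool_pos: [0.5614, 0.0346, 0.2807]
orientation: [-3.008, -0.064, -0.862]
force: [-2.1, 1.3, 0.9]
opening: 0.0113
```

```bash
python3 -c "
from h import *
where()
B=R.from_euler('z',p[2]).as_matrix()
print('U',B@U,'Y',B[:,1])"
```

```text
grasp u,y,n [[46.1 64.9 29.4]] F slope(U,y,N) [-1.2   1.43  1.86] open 0.011335290653663779 t 4.275 q [-0.05 -0.12  2.03  0.07  0.68  1.44]
U [0.84722013 0.03635994 0.53      ] Y [-0.04287729  0.99908035  0.        ]
```

{"method": "arm_command", "body": {"xyz": [[0.01, 0.15, 0.01], [0.02, 0.15, 0.01], [0.03, 0.15, 0.02], [0.04, 0.15, 0.03], [0, 0, 0]], "turn": [[0, 0, 0], [0, 0, 0], [0, 0, 0], [0, 0, 0], [0, 0, 0]]}}

```text
t: 4.9
tool_pos: [0.5621, 0.0391, 0.2809]
orientation: [-3.012, -0.063, -0.86]
force: [-7.3, -11.4, 4.3]
opening: 0.0112
```

```bash
python3 -c "
from h import *
where()"
```

```text
grasp u,y,n [[46.6 69.  29.2]] F slope(U,y,N) [ -4.35 -11.11   7.81] open 0.011184839127993168 t 4.9 q [-0.03 -0.11  2.02  0.06  0.68  1.46]
```

```bash
cat >> h.py <<'E'
def arc(cu,cy,hy,qs):
    B=R.from_euler('z',p[2]).as_matrix()
    P=[B@(cu*U+np.array([0,cy,0]))]+[B@((82-36*np.cos(q))*U+np.array([0,hy-36*np.sin(q),0])) for q in qs]
    print(np.round(np.diff(P,axis=0)/10,2).tolist())
E
python3 -c "
from h import *
arc(47.3,70.9,60,[-.1,0,.1,.2,.3,.4,.5,.6,.7])
arc(82-36*np.cos(.7),60-36*np.sin(.7),60,[.8,.9,1,1.1,1.2,1.3,1.38,1.45,1.5])"
```

```text
[[-0.06, -0.73, -0.06], [0.0, -0.36, -0.01], [0.03, -0.36, 0.01], [0.06, -0.35, 0.03], [0.09, -0.35, 0.05], [0.12, -0.33, 0.07], [0.15, -0.32, 0.08], [0.17, -0.3, 0.1], [0.2, -0.28, 0.12]]
[[0.22, -0.25, 0.13], [0.24, -0.23, 0.14], [0.26, -0.2, 0.16], [0.27, -0.17, 0.17], [0.28, -0.13, 0.17], [0.29, -0.1, 0.18], [0.24, -0.06, 0.15], [0.21, -0.03, 0.13], [0.15, -0.01, 0.09]]
```

{"method": "arm_command", "body": {"xyz": [[-0.06, -0.73, -0.06], [0.0, -0.36, -0.01], [0.03, -0.36, 0.01], [0.06, -0.35, 0.03], [0.09, -0.35, 0.05], [0.12, -0.33, 0.07], [0.15, -0.32, 0.08], [0.17, -0.3, 0.1], [0.2, -0.28, 0.12]], "turn": [[0, 0, 0], [0, 0, 0], [0, 0, 0], [0, 0, 0], [0, 0, 0], [0, 0, 0], [0, 0, 0], [0, 0, 0], [0, 0, 0]]}}

```text
t: 6.02
tool_pos: [0.5697, 0.0075, 0.2847]
orientation: [-3.008, -0.065, -0.859]
force: [-4.5, 5.2, 1.3]
opening: 0.0116
```

```bash
python3 -c "
from h import *
where()"
```

```text
grasp u,y,n [[53.9 37.8 29.1]] F slope(U,y,N) [-2.9   5.37  3.4 ] open 0.011638595171734357 t 6.025 q [-0.1  -0.1   2.    0.12  0.69  1.35]
```

{"method": "arm_command", "body": {"xyz": [[0.22, -0.25, 0.13], [0.24, -0.23, 0.14], [0.26, -0.2, 0.16], [0.27, -0.17, 0.17], [0.28, -0.13, 0.17], [0.29, -0.1, 0.18], [0.24, -0.06, 0.15], [0.21, -0.03, 0.13], [0.15, -0.01, 0.09], [0, 0, 0]], "turn": [[0, 0, 0], [0, 0, 0], [0, 0, 0], [0, 0, 0], [0, 0, 0], [0, 0, 0], [0, 0, 0], [0, 0, 0], [0, 0, 0], [0, 0, 0]]}}

```text
t: 7.28
tool_pos: [0.5914, -0.0047, 0.2979]
orientation: [-3.009, -0.064, -0.86]
force: [-4.1, 1.3, 0.0]
opening: 0.0116
```

```bash
python3 -c "
from h import *
where(); c=read_camera('side'); save(c,'3.png'); P=pts(c); s=sl(P,p)
cv2.imwrite('pics/3.png',cv2.resize(c['frame'][120:320,240:480],(720,600))[...,::-1])"
```

```text
grasp u,y,n [[78.9 24.4 29.1]] F slope(U,y,N) [-3.43  1.48  2.16] open 0.011602126186582953 t 7.275 q [-0.12 -0.06  1.94  0.13  0.72  1.33]
```

View pics/3.png

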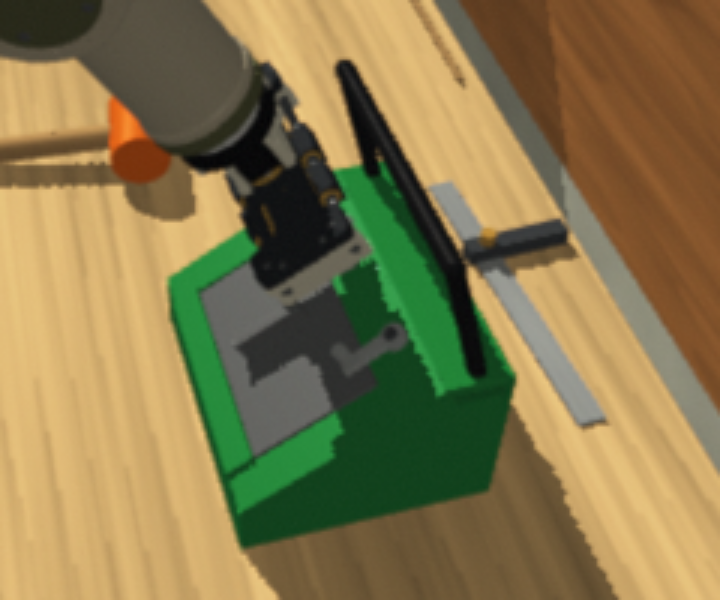

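{"method": "arm_command", "body": {"xyz": [[0, 0, 0], [0, 0, 0], [0, 0, 0], [-0.53, -0.02, 0.85], [-0.53, -0.02, 0.85], [-0.53, -0.02, 0.85], [-0.53, -0.02, 0.85], [-0.53, -0.02, 0.85], [0, 0, 0]], "turn": [[0, 0, 0], [0, 0, 0], [0, 0, 0], [0, 0, 0], [0, 0, 0], [0, 0, 0], [0, 0, 0], [0, 0, 0], [0, 0, 0]], "gripper": 4.5}}

```text
t: 8.45
tool_pos: [0.5652, -0.0061, 0.3424]
orientation: [-3.008, -0.064, -0.866]
force: [0.6, 0.7, 0.5]
opening: 0.0453
```

{"method": "arm_command", "body": {"xyz": [[-0.58, -2.2, -0.42], [-0.58, -2.2, -0.42], [-0.59, -2.2, -0.43], [-0.59, -2.25, -0.43], [0, 0, 0], [0, 0, 0]], "turn": [[0, 0, 0], [0, 0, 0], [0, 0, 0], [0, 0, 0], [0, 0, 0], [0, 0, 0]]}}

```text
t: 9.2
tool_pos: [0.5419, -0.0943, 0.3239]
orientation: [-3.008, -0.063, -0.862]
force: [0.2, 0.5, 1.0]
opening: 0.0451
```

```bash
python3 -c "
from h import *
where(); delta(goal(46.5,-63,29.5))
c=read_camera('wrist'); P=pts(c); s=sl(P,p)
for lo,hi in((-.09,-.04),(0.005,.05)):
    m=(s[:,2]>.023)&(s[:,2]<.031)&(s[:,1]>lo)&(s[:,1]<hi)&(s[:,0]>.035)&(s[:,0]<.1); print(m.sum(),np.round(s[m].mean(0)*1e3,1))
"
```

```text
grasp u,y,n [[ 47.7 -63.   79.3]] F slope(U,y,N) [0.71 0.47 0.68] open 0.045077927955771646 t 9.2 q [-0.33 -0.2   2.02  0.27  0.82  1.06]
shift cm [ 2.53  0.11 -4.29] turn [-0.    -0.     0.001]
218 [ 48.8 -62.3  26.5]
256 [77.2 23.9 26.2]
```

Knob A measured at u≈79, y≈24 (q≈1.45): clear. Down onto the other knob.

{"method": "arm_command", "body": {"xyz": [[0.43, 0.02, -0.72], [0.42, 0.02, -0.72], [0.42, 0.02, -0.72], [0.42, 0.02, -0.71], [0.42, 0.02, -0.71], [0.42, 0.01, -0.71], [0, 0, 0], [0, 0, 0]], "turn": [[0, 0, 0], [0, 0, 0], [0, 0, 0], [0, 0, 0], [0, 0, 0], [0, 0, 0], [0, 0, 0], [0, 0, 0]]}}

```text
t: 10.25
tool_pos: [0.5672, -0.0935, 0.2813]
orientation: [-3.008, -0.064, -0.863]
force: [-1.1, 0.2, 0.3]
opening: 0.045
```

{"method": "arm_command", "body": {"xyz": [[0, 0, 0], [0, 0, 0], [0, 0, 0], [0, 0, 0], [0, 0, 0], [-0.01, 0.15, 0], [-0.01, 0.15, 0], [-0.01, 0.15, 0], [0, 0.15, 0], [0, 0.15, 0], [0, 0, 0]], "turn": [[0, 0, 0], [0, 0, 0], [0, 0, 0], [0, 0, 0], [0, 0, 0], [0, 0, 0], [0, 0, 0], [0, 0, 0], [0, 0, 0], [0, 0, 0], [0, 0, 0]], "gripper": 0.6}}

```text
t: 11.62
tool_pos: [0.5665, -0.0863, 0.2809]
orientation: [-3.009, -0.064, -0.861]
force: [-4.2, -3.3, 1.6]
opening: 0.0113
```

```bash
python3 -c "
from h import *
where()"
```

```text
grasp u,y,n [[ 46.  -56.1  29.6]] F slope(U,y,N) [-2.81 -3.09  3.61] open 0.011314395623916005 t 11.625 q [-0.3  -0.08  1.99  0.27  0.72  1.07]
```

```bash
python3 -c "
from h import *
arc(46.2,-55.6,-60,[-.2,-.27,-.35])
arc(82-36*np.cos(.35),-60+36*np.sin(.35),-60,[-.45,-.55,-.65,-.75,-.85,-.95,-1.05,-1.15,-1.25,-1.35,-1.43,-1.5])"
```

```text
[[0.03, 0.28, 0.03], [0.04, 0.25, 0.03], [0.06, 0.28, 0.05]]
[[0.1, 0.34, 0.07], [0.13, 0.32, 0.09], [0.16, 0.3, 0.11], [0.18, 0.28, 0.12], [0.21, 0.26, 0.14], [0.23, 0.23, 0.15], [0.25, 0.21, 0.16], [0.26, 0.17, 0.17], [0.28, 0.14, 0.18], [0.29, 0.11, 0.18], [0.24, 0.06, 0.15], [0.21, 0.04, 0.13]]
```

{"method": "arm_command", "body": {"xyz": [[0.03, 0.28, 0.03], [0.04, 0.25, 0.03], [0.06, 0.28, 0.05], [0, 0, 0]], "turn": [[0, 0, 0], [0, 0, 0], [0, 0, 0], [0, 0, 0]]}}

```text
t: 12.12
tool_pos: [0.5678, -0.078, 0.2818]
orientation: [-3.009, -0.064, -0.861]
force: [-3.1, -2.6, -0.2]
opening: 0.0118
```

```bash
python3 -c "
from h import *
where()"
```

```text
grasp u,y,n [[ 47.8 -47.8  29.5]] F slope(U,y,N) [-2.82 -2.49  1.53] open 0.01177392429206293 t 12.125 q [-0.28 -0.08  1.99  0.26  0.72  1.09]
```

{"method": "arm_command", "body": {"xyz": [[0.1, 0.34, 0.07], [0.13, 0.32, 0.09], [0.16, 0.3, 0.11], [0.18, 0.28, 0.12], [0.21, 0.26, 0.14], [0.23, 0.23, 0.15], [0.25, 0.21, 0.16], [0.26, 0.17, 0.17], [0.28, 0.14, 0.18], [0.29, 0.11, 0.18], [0.24, 0.06, 0.15], [0.21, 0.04, 0.13]], "turn": [[0, 0, 0], [0, 0, 0], [0, 0, 0], [0, 0, 0], [0, 0, 0], [0, 0, 0], [0, 0, 0], [0, 0, 0], [0, 0, 0], [0, 0, 0], [0, 0, 0], [0, 0, 0]]}}

```text
t: 13.62
tool_pos: [0.5931, -0.0535, 0.298]
orientation: [-3.009, -0.064, -0.86]
force: [-4.2, -3.9, 0.4]
opening: 0.0113
```

```bash
python3 -c "
from h import *
where()"
```

```text
grasp u,y,n [[ 78.6 -24.5  29.3]] F slope(U,y,N) [-3.55 -3.68  2.64] open 0.011333241303605105 t 13.625 q [-0.22 -0.04  1.92  0.21  0.73  1.19]
```

{"method": "arm_command", "body": {"xyz": [[0, 0, 0], [0, 0, 0], [0, 0, 0], [-0.53, -0.02, 0.85], [-0.53, -0.02, 0.85], [-0.53, -0.02, 0.85], [-0.53, -0.02, 0.85], [-0.53, -0.02, 0.85], [0, 0, 0]], "turn": [[0, 0, 0], [0, 0, 0], [0, 0, 0], [0, 0, 0], [0, 0, 0], [0, 0, 0], [0, 0, 0], [0, 0, 0], [0, 0, 0]], "gripper": 3}}

```text
t: 14.75
tool_pos: [0.567, -0.0544, 0.3425]
orientation: [-3.008, -0.064, -0.865]
force: [0.5, 0.5, -0.4]
opening: 0.0299
```

```bash
python3 -c "
from h import *
where(); delta(goal(-2,0,80)); print(goal(-2,0,22)[0]-goal(-2,0,80)[0])"
```

```text
grasp u,y,n [[ 80.7 -24.4  80.9]] F slope(U,y,N) [ 0.26  0.43 -0.6 ] open 0.02987024522503975 t 14.75 q [-0.23 -0.17  1.95  0.2   0.82  1.2 ]
shift cm [-7.03  2.12 -4.44] turn [0.001 0.002 0.001]
[ 0.03071173  0.00131805 -0.049184  ]
```

{"method": "arm_command", "body": {"xyz": [[-1.7, 0.5, -1.1], [-1.7, 0.5, -1.1], [-1.7, 0.5, -1.1], [-1.75, 0.6, -1.1], [0, 0, 0], [0, 0, 0]], "turn": [[0, 0, 0], [0, 0, 0], [0, 0, 0], [0, 0, 0], [0, 0, 0], [0, 0, 0]], "gripper": 5}}

```text
t: 15.5
tool_pos: [0.4991, -0.0335, 0.2979]
orientation: [-3.008, -0.064, -0.864]
force: [-0.4, 0.7, 0.1]
opening: 0.0499
```

```bash
python3 -c "
from h import *
where(); delta(goal(0,-.5,22))
c=read_camera('wrist'); save(c,'4.png'); P=pts(c); s=sl(P,p)
for lo,hi in((-.05,-.01),(0.01,.05)):
    m=(s[:,2]>.023)&(s[:,2]<.031)&(s[:,1]>lo)&(s[:,1]<hi)&(s[:,0]>.055)&(s[:,0]<.1); print(m.sum(),np.round(s[m].mean(0)*1e3,1))
m=(s[:,2]>.02)&(s[:,2]<.026)&(np.abs(s[:,1])<.02)&(np.abs(s[:,0])<.045); print('rib',np.round(np.percentile(s[m],[2,50,98],axis=0)*1e3,1))
"
```

```text
grasp u,y,n [[ 0.2 -0.5 78.6]] F slope(U,y,N) [-0.3   0.68  0.25] open 0.049936675547201076 t 15.5 q [-0.22 -0.33  2.17  0.2   0.77  1.2 ]
shift cm [ 3.    0.11 -4.8 ] turn [0.001 0.001 0.001]
282 [ 78.9 -24.4  26.6]
280 [76.7 24.3 26.4]
rib [[-25.4  -5.7  20.3]
 [  4.3  -0.   21.9]
 [ 31.    5.8  23.2]]
```

View pics/4.png

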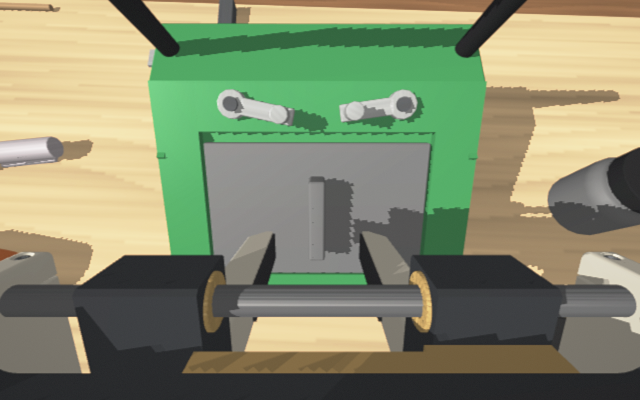

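```bash
python3 -c "
from h import *
for cam in('wrist','side','scene'):
  c=read_camera(cam); s=sl(pts(c),p)*1e3
  for sg in(1,-1):
    b=s[(s[:,2]>4)&(s[:,2]<11)&(s[:,0]>60)&(s[:,0]<100)&(sg*s[:,1]>10)&(sg*s[:,1]<75)]
    k=s[(s[:,2]>24)&(s[:,2]<31)&(s[:,0]>60)&(s[:,0]<100)&(sg*s[:,1]>10)&(sg*s[:,1]<75)]
    h=b[sg*b[:,1]>50]; f=b[(sg*b[:,1]<48)&(sg*b[:,1]>34)]
    print(cam,sg,len(b),'hub',h.mean(0).round(1),len(h),'mid',f.mean(0).round(1),len(f),'knob',k.mean(0).round(1) if len(k) else 0)
"
```

```text
wrist 1 1214 hub [84.1 59.   7.3] 655 mid [80.4 41.   6.5] 364 knob [76.6 24.4 26.5]
wrist -1 1219 hub [ 83.7 -59.4   7.5] 657 mid [ 81.2 -41.1   6.7] 356 knob [ 78.8 -24.4  26.6]
side 1 78 hub [83.  58.4  7.9] 39 mid [81.9 41.7  7.6] 16 knob [76.5 23.7 26.9]
side -1 109 hub [ 83.2 -61.8   7.8] 59 mid [ 80.2 -41.3   7.4] 30 knob [ 78.5 -25.4  27.1]
scene 1 9 hub [93.3 55.7  6.9] 8 mid [88.7 41.1  4.3] 1 knob [77.9 22.3 26. ]
scene -1 4 hub [ 89.1 -59.3   7.3] 4 mid [nan nan nan] 0 knob [ 79.7 -27.   26.6]<string>:9: RuntimeWarning: Mean of empty slice.
  ret = um.true_divide(
```

{"method": "arm_command", "body": {"xyz": [[1.58, 0.68, 1.0], [1.58, 0.68, 1.0], [1.58, 0.68, 1.01], [1.58, 0.68, 1.01], [0, 0, 0], [0.44, 0.02, -0.7], [0.44, 0.02, -0.7], [0.44, 0.02, -0.7], [0.44, 0.02, -0.7], [0.43, 0.02, -0.7], [0.43, 0.01, -0.7], [0, 0, 0]], "turn": [[0, 0, 0], [0, 0, 0], [0, 0, 0], [0, 0, 0], [0, 0, 0], [0, 0, 0], [0, 0, 0], [0, 0, 0], [0, 0, 0], [0, 0, 0], [0, 0, 0], [0, 0, 0]], "gripper": 3}}

```text
t: 17.2
tool_pos: [0.5879, -0.0049, 0.2945]
orientation: [-3.009, -0.064, -0.86]
force: [0.4, 0.2, 0.5]
opening: 0.03
```

{"method": "arm_command", "body": {"xyz": [[0, 0, 0], [0, 0, 0], [0, 0, 0], [0, 0, 0], [0.15, 0, 0.09], [0.15, 0, 0.09], [0.15, 0, 0.09], [0.05, 0, 0.03], [0, 0, 0]], "turn": [[0, 0, 0], [0, 0, 0], [0, 0, 0], [0, 0, 0], [0, 0, 0], [0, 0, 0], [0, 0, 0], [0, 0, 0], [0, 0, 0]], "gripper": 0.6}}

```text
t: 18.32
tool_pos: [0.5927, -0.0052, 0.2985]
orientation: [-3.009, -0.064, -0.861]
force: [-6.8, -1.3, 3.6]
opening: 0.0115
```

```bash
python3 -c "
from h import *
where()"
```

```text
grasp u,y,n [[80.4 23.8 28.9]] F slope(U,y,N) [-3.85 -1.04  6.68] open 0.011478272083054394 t 18.325 q [-0.12 -0.05  1.93  0.13  0.72  1.33]
```

Release, retreat, go back over the rib.

{"method": "arm_command", "body": {"xyz": [[0, 0, 0], [0, 0, 0], [0, 0, 0], [-0.53, -0.02, 0.85], [-0.53, -0.02, 0.85], [-0.53, -0.02, 0.85], [-0.53, -0.02, 0.85], [-0.53, -0.02, 0.85], [0, 0, 0]], "turn": [[0, 0, 0], [0, 0, 0], [0, 0, 0], [0, 0, 0], [0, 0, 0], [0, 0, 0], [0, 0, 0], [0, 0, 0], [0, 0, 0]], "gripper": 3}}

```text
t: 19.45
tool_pos: [0.5664, -0.006, 0.3423]
orientation: [-3.008, -0.064, -0.866]
force: [-0.1, 0.0, 0.8]
opening: 0.0302
```

{"method": "arm_command", "body": {"xyz": [[-1.65, -0.67, -1.05], [-1.65, -0.67, -1.05], [-1.65, -0.67, -1.05], [-1.65, -0.67, -1.05], [0, 0, 0], [0, 0, 0]], "turn": [[0, 0, 0], [0, 0, 0], [0, 0, 0], [0, 0, 0], [0, 0, 0], [0, 0, 0]], "gripper": 5}}

```text
t: 20.2
tool_pos: [0.501, -0.0328, 0.2996]
orientation: [-3.008, -0.064, -0.864]
force: [-0.4, 0.2, 0.7]
opening: 0.05
```

```bash
python3 -c "
from h import *
where(); delta(goal(2,0,22))
c=read_camera('wrist'); s=sl(pts(c),p)*1e3
for sg in(1,-1):
    b=s[(s[:,2]>4)&(s[:,2]<11)&(s[:,0]>60)&(s[:,0]<100)&(sg*s[:,1]>10)&(sg*s[:,1]<75)]
    k=s[(s[:,2]>24)&(s[:,2]<31)&(s[:,0]>60)&(s[:,0]<100)&(sg*s[:,1]>10)&(sg*s[:,1]<75)]
    h=b[sg*b[:,1]>50]; print(sg,'hub',h.mean(0).round(1),'knob',k.mean(0).round(1))
m=(s[:,2]>20)&(s[:,2]<26)&(np.abs(s[:,1])<20)&(np.abs(s[:,0])<45); print('rib',np.percentile(s[m],[2,50,98],axis=0).round(1))
m=(np.abs(np.abs(s[:,1])-40)<20)&(np.abs(s[:,0]-20)<20)&(np.abs(s[:,2])<10);print('face n',np.median(s[m,2]))
"
```

```text
grasp u,y,n [[ 2.6  0.1 78.9]] F slope(U,y,N) [-0.02  0.18  0.79] open 0.05003065819604813 t 20.2 q [-0.22 -0.33  2.17  0.2   0.77  1.2 ]
shift cm [ 2.98  0.1  -4.85] turn [0.    0.001 0.001]
1 hub [84.2 59.1  7.4] knob [81.  23.7 26.5]
-1 hub [ 83.7 -59.4   7.5] knob [ 78.9 -24.4  26.7]
rib [[-25.6  -5.8  20.4]
 [  4.6  -0.1  21.9]
 [ 31.    5.7  23.3]]
face n -0.8817804581334973
```

{"method": "arm_command", "body": {"xyz": [[0.5, 0.02, -0.81], [0.5, 0.02, -0.81], [0.5, 0.02, -0.81], [0.5, 0.02, -0.81], [0.5, 0.01, -0.81], [0.48, 0.01, -0.8], [0, 0, 0], [0, 0, 0]], "turn": [[0, 0, 0], [0, 0, 0], [0, 0, 0], [0, 0, 0], [0, 0, 0], [0, 0, 0], [0, 0, 0], [0, 0, 0]]}}

```text
t: 21.25
tool_pos: [0.5303, -0.0318, 0.2505]
orientation: [-3.008, -0.064, -0.862]
force: [0.9, -0.1, -0.0]
opening: 0.0501
```

{"method": "arm_command", "body": {"xyz": [[0, 0, 0], [0, 0, 0], [0, 0, 0], [0, 0, 0], [0, 0, 0], [0, 0, 0]], "turn": [[0, 0, 0], [0, 0, 0], [0, 0, 0], [0, 0, 0], [0, 0, 0], [0, 0, 0]], "gripper": 0.5, "force": 35}}

```text
t: 22.0
tool_pos: [0.5302, -0.0318, 0.2505]
orientation: [-3.008, -0.064, -0.863]
force: [-1.5, 0.5, 1.7]
opening: 0.0119
```

```bash
python3 -c "
from h import *
where()"
```

```text
grasp u,y,n [[ 1.3 -0.1 21.8]] F slope(U,y,N) [-0.36  0.53  2.23] open 0.01188001408641691 t 22.0 q [-0.2  -0.16  2.13  0.22  0.64  1.19]
```

{"method": "arm_command", "body": {"xyz": [[0.12, 0.01, 0.08], [0.13, 0, 0.08], [0.13, 0.01, 0.08], [0.12, 0, 0.08], [0, 0, 0]], "turn": [[0, 0, 0], [0, 0, 0], [0, 0, 0], [0, 0, 0], [0, 0, 0]]}}

```text
t: 22.62
tool_pos: [0.5326, -0.0318, 0.2515]
orientation: [-3.012, -0.065, -0.848]
force: [-36.3, -5.4, 19.8]
opening: 0.0118
```

```bash
python3 -c "
from h import *
where()"
```

```text
grasp u,y,n [[ 2.2 -0.1 21.5]] F slope(U,y,N) [-20.44  -3.86  36.07] open 0.011818612623534584 t 22.625 q [-0.2  -0.15  2.12  0.21  0.65  1.19]
```

{"method": "arm_command", "body": {"xyz": [[0.1, 0, 0.06], [0.1, 0, 0.06], [0, 0, 0]], "turn": [[0, 0, 0], [0, 0, 0], [0, 0, 0]]}}

```text
t: 23.0
tool_pos: [0.5348, -0.0316, 0.2526]
orientation: [-3.011, -0.065, -0.85]
force: [-18.8, -1.1, 8.6]
opening: 0.0116
```

```bash
python3 -c "
from h import *
where()"
```

```text
grasp u,y,n [[ 4.9  0.1 21.2]] F slope(U,y,N) [-11.38  -0.33  17.23] open 0.011609588453930276 t 23.0 q [-0.2  -0.15  2.11  0.21  0.65  1.2 ]
```

{"method": "arm_command", "body": {"xyz": [[-0.04, 0, 0.06], [0, 0, 0], [0, 0, 0]], "turn": [[0, 0, 0], [0, 0, 0], [0, 0, 0]]}}

```text
t: 23.38
tool_pos: [0.5369, -0.0315, 0.2554]
orientation: [-3.008, -0.064, -0.863]
force: [-0.0, 0.4, -1.5]
opening: 0.0115
```

```bash
python3 -c "
from h import *
where(); print(robot.read_state()['wrist_torque'])"
```

```text
grasp u,y,n [[ 9.5 -0.1 22.5]] F slope(U,y,N) [-0.8   0.36 -1.25] open 0.011452166287892002 t 23.375 q [-0.2  -0.15  2.11  0.21  0.65  1.2 ]
[0.10782673 0.51864658 0.04435769]
```

{"method": "arm_command", "body": {"xyz": [[0.08, 0, 0.05], [0.05, 0, 0.03], [0, 0, 0]], "turn": [[0, 0, 0], [0, 0, 0], [0, 0, 0]]}}

```text
t: 23.75
tool_pos: [0.538, -0.0315, 0.256]
orientation: [-3.008, -0.064, -0.862]
force: [-2.2, -0.8, -1.3]
opening: 0.0114
```

```bash
python3 -c "
from h import *
where()
for n in('wrist','side'):
  c=read_camera(n)
  s=sl(pts(c),p)*1e3
  m=(s[:,2]>10)&(s[:,2]<26)&(np.abs(s[:,1])<15)&(np.abs(s[:,0])<50); print('rib',m.sum(),np.percentile(s[m],[2,50,98],axis=0).round(1) if m.any() else 0)
  if n=='side': cv2.imwrite('pics/5.png',cv2.resize(c['frame'][160:310,250:450],(800,600))[...,::-1])
"
```

```text
grasp u,y,n [[10.7 -0.1 22.4]] F slope(U,y,N) [-2.54 -0.75  0.09] open 0.011407874886721589 t 23.75 q [-0.2  -0.15  2.1   0.21  0.65  1.2 ]
rib 2227 [[ -2.4 -12.7  11.4]
 [ 20.3   0.2  23. ]
 [ 39.9  12.9  24.7]]
rib 68 [[18.7 -7.5 10.8]
 [29.9 -4.2 22.2]
 [38.5  7.6 25.6]]
```

View pics/5.png

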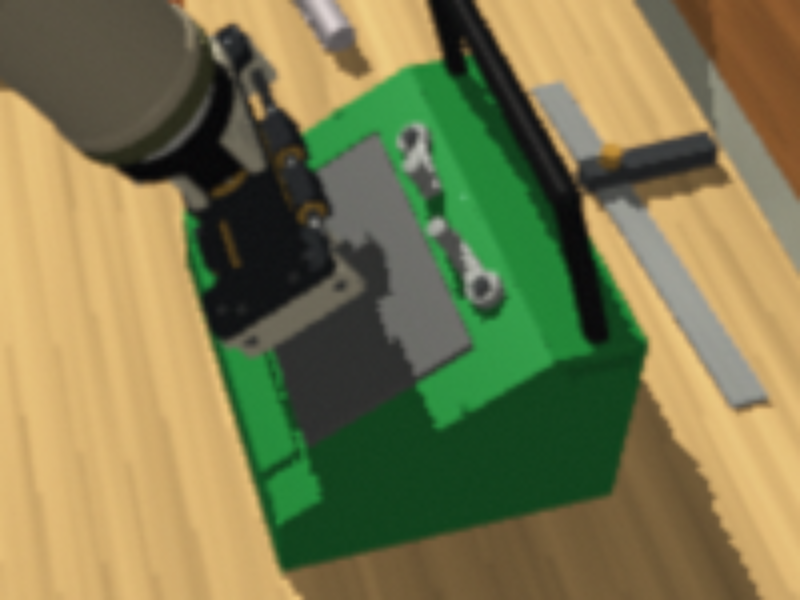

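{"method": "arm_command", "body": {"xyz": [[0.08, 0, 0.05], [0.04, 0, 0.03], [0, 0, 0]], "turn": [[0, 0, 0], [0, 0, 0], [0, 0, 0]]}}

```text
t: 24.22
tool_pos: [0.5385, -0.0315, 0.256]
orientation: [-3.009, -0.064, -0.858]
force: [-6.3, -1.2, -0.9]
opening: 0.0116
```

```bash
python3 -c "
from h import *
where()
c=read_camera('wrist')
s=sl(pts(c),p)*1e3
m=(s[:,2]>20)&(s[:,2]<26)&(np.abs(s[:,1])<8)&(np.abs(s[:,0])<50); print('rib',m.sum(),np.percentile(s[m],[2,50,98],axis=0).round(1))"
```

```text
grasp u,y,n [[10.7 -0.1 22.1]] F slope(U,y,N) [-5.89 -0.89  2.56] open 0.011647298083548023 t 24.225 q [-0.2  -0.15  2.1   0.21  0.65  1.2 ]
rib 1754 [[-2.6 -5.9 20.9]
 [19.4 -0.2 22.8]
 [39.4  5.7 24.2]]
```

{"method": "arm_command", "body": {"xyz": [[-0.05, 0, -0.03], [-0.08, 0, 0.13], [-0.11, 0, 0.17], [-0.11, 0, 0.17], [-0.11, -0.01, 0.17], [0, 0, 0]], "turn": [[0, 0, 0], [0, 0, 0], [0, 0, 0], [0, 0, 0], [0, 0, 0], [0, 0, 0]]}}

```text
t: 25.02
tool_pos: [0.5357, -0.0319, 0.265]
orientation: [-3.007, -0.064, -0.869]
force: [0.2, -0.3, -1.3]
opening: 0.0117
```

```bash
python3 -c "
from h import *
where()
c=read_camera('wrist')
s=sl(pts(c),p)*1e3
m=(s[:,2]>20)&(s[:,2]<40)&(np.abs(s[:,1])<8)&(np.abs(s[:,0])<50); print('rib',m.sum(),np.percentile(s[m],[2,50,98],axis=0).round(1))
for y in(-70,70):
  for u in (0,40):
    m=(abs(s[:,1]-y)<8)&(abs(s[:,0]-u)<8);print(y,u,m.sum(),np.median(s[m],0).round(1) if m.any() else 0)"
```

```text
grasp u,y,n [[14.2 -0.6 31.2]] F slope(U,y,N) [-0.49 -0.33 -1.2 ] open 0.011682148696839978 t 25.025 q [-0.2  -0.17  2.11  0.21  0.67  1.2 ]
rib 1999 [[ 1.  -6.8 22.9]
 [23.3 -0.3 32. ]
 [43.5  6.8 38.4]]
-70 0 30 [  7.6 -70.4   9.3]
-70 40 3321 [ 42.5 -70.8 113. ]
70 0 50 [ 7.6 76.7  9.2]
70 40 4099 [ 42.9  73.8 111.5]
```

```bash
python3 - <<'E'
from h import *
cs=read_camera('scene'); P=pts(cs,spotter.masks_of(cs,"mat")[0]["pixels"]); P=P[np.abs(P[:,2]-.004)<.008]; r=cv2.minAreaRect(P[:,:2].astype(np.float32)); print(r, np.median(P[:,2]))
a=-0.062
yv=-np.array([-np.sin(a),np.cos(a),0]); z=np.array([0,0,-1.]); M=np.c_[np.cross(yv,z),yv,z]
delta((np.array([.481,-.339,.40]),M)); where()
E
```

```text
((0.4804222583770752, -0.33743345737457275), (0.20357505977153778, 0.15356884896755219), 87.10401153564453) 0.004627559395616432
shift cm [ -5.44 -30.72  13.57] turn [ 0.006  0.561 -0.102]
grasp u,y,n [[13.3 -0.4 30.8]] F slope(U,y,N) [-1.47  0.56 -1.26] open 0.011775184876103002 t 25.175 q [-0.2  -0.17  2.11  0.21  0.67  1.2 ]
```

{"method": "arm_command", "body": {"xyz": [[-0.5, -0.02, 0.8], [-0.8, -0.04, 1.3], [-0.8, -0.04, 1.3], [-0.5, 0, 1.5], [-0.5, 0, 1.5], [0, 0, 1.5], [0, 0, 1.5], [0, 0, 1], [0, 0, 0]], "turn": [[0, 0, 0], [0, 0, 0], [0, 0, 0], [0, 0, 0], [0, 0, 0], [0, 0, 0], [0, 0, 0], [0, 0, 0], [0, 0, 0]]}}

```text
t: 26.3
tool_pos: [0.5041, -0.0327, 0.3683]
orientation: [-3.008, -0.064, -0.865]
force: [0.0, -0.3, -1.0]
opening: 0.0119
```

{"method": "arm_command", "body": {"xyz": [[-0.2, -1, 0.3], [-0.2, -2, 0.3], [-0.2, -3, 0.3], [-0.2, -3, 0.3], [-0.2, -3, 0.3], [-0.2, -3, 0.3], [-0.2, -3, 0.2], [-0.2, -3, 0], [-0.2, -3, 0], [-0.2, -3, 0], [-0.2, -2.5, 0], [-0.1, -1.1, 0]], "turn": [[0, 0.02, 0], [0, 0.05, -0.01], [0.001, 0.06, -0.01], [0.001, 0.06, -0.01], [0.001, 0.06, -0.01], [0.001, 0.06, -0.01], [0.001, 0.06, -0.01], [0.001, 0.06, -0.01], [0, 0.06, -0.01], [0, 0.05, -0.01], [0, 0.02, -0.01], [0, 0.001, -0.002]]}}

```text
t: 27.8
tool_pos: [0.4802, -0.3403, 0.3861]
orientation: [-3.135, 0.101, 0.006]
force: [0.6, 0.6, -1.4]
opening: 0.0117
```

{"method": "arm_command", "body": {"xyz": [[0, 0, 0], [0, 0, 0]], "turn": [[0, 0, 0], [0, 0, 0]]}}

```text
t: 28.05
tool_pos: [0.4807, -0.338, 0.387]
orientation: [-3.136, 0.098, 0.003]
force: [0.2, -0.6, -0.9]
opening: 0.0117
```

```bash
python3 - <<'E'
from h import *
a=-0.055
yv=-np.array([-np.sin(a),np.cos(a),0]); z=np.array([0,0,-1.]); M=np.c_[np.cross(yv,z),yv,z]
delta((np.array([.481,-.338,.202]),M)); where()
c=read_camera('side'); save(c,'6.png')
c2=read_camera('wrist'); save(c2,'6w.png')
E
```

```text
shift cm [  0.03   0.   -18.5 ] turn [-0.004 -0.002  0.008]
grasp u,y,n [[ -68.2 -303.2  196.3]] F slope(U,y,N) [-0.32 -0.56 -0.9 ] open 0.011721152577369465 t 28.05 q [-0.7   0.11  1.54  0.    1.49  0.93]
```

View pics/6.png

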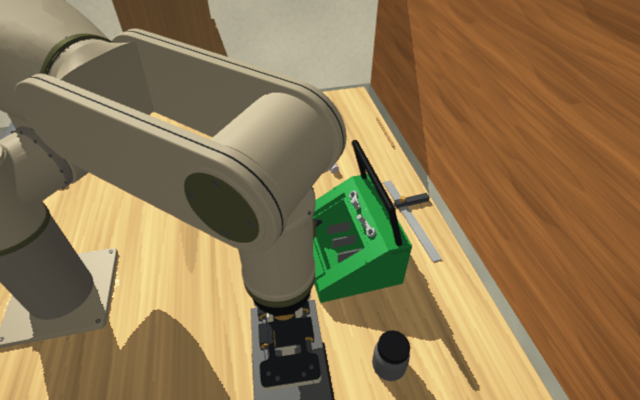

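```bash
python3 - <<'E'
from h import *
for n in('scene','wrist','side'):
    c=read_camera(n); P=pts(c); m=(abs(P[:,0]-.481)<.06)&(abs(P[:,1]+.338)<.09)&(abs(P[:,2]-.197)<.012)
    P=P[m]; 
    if len(P)<50: print(n,len(P)); continue
    for _ in range(3):
        A=np.c_[P[:,0]-.481,P[:,1]+.338,np.ones(len(P))]; k=np.linalg.lstsq(A,P[:,2],rcond=None)[0]; P=P[abs(A@k-P[:,2])<.003]
    print(n,len(P),k,P.min(0),P.max(0),cv2.minAreaRect(P[:,:2].astype(np.float32)))
E
```

```text
scene 2025 [0.00589617 0.00170932 0.19870174] [ 0.42376818 -0.42639474  0.19563794] [ 0.54080609 -0.25230932  0.20188346] ((0.4812314808368683, -0.3384419083595276), (0.17027562856674194, 0.11048480868339539), 86.5382308959961)
wrist 26929 [0.00573739 0.00181994 0.19829789] [ 0.42488857 -0.42494435  0.19560115] [ 0.54015887 -0.25162623  0.20144489] ((0.47987109422683716, -0.3369736671447754), (0.17014673352241516, 0.11024075746536255), 86.24815368652344)
side 2288 [0.00568483 0.00213616 0.19856765] [ 0.42109644 -0.41815624  0.1954656 ] [ 0.53821455 -0.24929595  0.20175846] ((0.47914671897888184, -0.3337114453315735), (0.1624971330165863, 0.11009974777698517), 86.37467956542969)
```

{"method": "arm_command", "body": {"xyz": [[0, 0, -1], [0, 0, -2], [0, 0, -2.5], [0, 0, -2.5], [0, 0, -2.5], [0, 0, -2], [0, 0, -2], [0, 0, -1.5], [0, 0, -0.5], [0, 0, 0]], "turn": [[0, 0, 0], [0, 0, 0], [0, 0, 0], [0, 0, 0], [0, 0, 0], [0, 0, 0], [0, 0, 0], [0, 0, 0], [0, 0, 0], [0, 0, 0]]}}

```text
t: 29.55
tool_pos: [0.4808, -0.3387, 0.2221]
orientation: [-3.137, 0.099, 0.004]
force: [0.2, 0.0, -1.6]
opening: 0.0116
```

```bash
python3 -c "
from h import *
s=robot.read_state();print(s['force'],s['tool_pos'],s['wrist_torque'])"
```

```text
[ 0.15936205  0.00952583 -1.609221  ] [ 0.48076086 -0.33872385  0.22212045] [0.08662273 0.12009754 0.05036046]
```

{"method": "arm_command", "body": {"xyz": [[0, 0, -0.7], [0, 0, -0.6], [0, 0, -0.4], [0, 0, -0.2], [0, 0, -0.1], [0, 0, 0]], "turn": [[0, 0, 0], [0, 0, 0], [0, 0, 0], [0, 0, 0], [0, 0, 0], [0, 0, 0]]}}

```text
t: 30.3
tool_pos: [0.4807, -0.3387, 0.2022]
orientation: [-3.137, 0.099, 0.003]
force: [0.5, -1.3, -2.4]
opening: 0.0117
```

{"method": "arm_command", "body": {"xyz": [[0, 0, -0.07], [0, 0, -0.05], [0, 0, 0]], "turn": [[0, 0, 0], [0, 0, 0], [0, 0, 0]]}}

```text
t: 30.68
tool_pos: [0.4809, -0.3388, 0.2013]
orientation: [-3.137, 0.099, 0.003]
force: [-0.3, 1.0, 1.4]
opening: 0.012
```

Force sign turned: starting contact. A little more, until it carries clearly.

{"method": "arm_command", "body": {"xyz": [[0, 0, -0.05], [0, 0, 0], [0, 0, 0]], "turn": [[0, 0, 0], [0, 0, 0], [0, 0, 0]]}}

```text
t: 31.05
tool_pos: [0.4809, -0.3388, 0.2012]
orientation: [-3.137, 0.099, 0.003]
force: [-1.3, 2.7, 6.5]
opening: 0.0119
```

{"method": "arm_command", "body": {"xyz": [[0, 0, 0], [0, 0, 0], [0, 0, 0], [0, 0, 0], [0, 0, 0.3], [0, 0, 0.7], [0, 0, 1.5], [0, 0, 2], [0, 0, 2], [0, 0, 2], [0, 0, 2], [0, 0, 0]], "turn": [[0, 0, 0], [0, 0, 0], [0, 0, 0], [0, 0, 0], [0, 0, 0], [0, 0, 0], [0, 0, 0], [0, 0, 0], [0, 0, 0], [0, 0, 0], [0, 0, 0], [0, 0, 0]], "gripper": 4.5}}

```text
t: 32.55
tool_pos: [0.4814, -0.3392, 0.3082]
orientation: [-3.139, 0.099, -0.002]
force: [0.1, -0.8, -1.2]
opening: 0.0451
```

{"method": "arm_command", "body": {"xyz": [[0, 0, 2], [-0.5, 0, 2.5], [-1, 0, 2.5], [-1, 0, 2.5], [0, 0, 0], [0, 0, 0]], "turn": [[0, 0, 0], [0, 0, 0], [0, 0, 0], [0, 0, 0], [0, 0, 0], [0, 0, 0]]}}

```text
t: 33.3
tool_pos: [0.4557, -0.3385, 0.3994]
orientation: [-3.136, 0.099, 0.005]
force: [-0.5, 0.3, 0.6]
opening: 0.0449
```

```bash
python3 - <<'E'
from h import *
a=[]
for n in('scene','wrist'):
    c=read_camera(n); a.append(c['frame']); P=pts(c); m=(abs(P[:,0]-.481)<.065)&(abs(P[:,1]+.338)<.095)&(abs(P[:,2]-.012)<.004)
    P=P[m]; A=np.c_[P[:,0]-.481,P[:,1]+.338,np.ones(len(P))]; k=np.linalg.lstsq(A,P[:,2],rcond=None)[0]
    Q=P[P[:,2]>.009]; print(n,len(Q),k,cv2.minAreaRect(Q[:,:2].astype(np.float32)))
cs=read_camera('scene')
for q in("mallet","jar","torch"):
    for d in spotter.masks_of(cs,q)[:1]: print(q,np.round(np.median(pts(cs,d["pixels"]),0),3))
cv2.imwrite("pics/7.png",cv2.resize(np.vstack(a),(480,600))[...,::-1])
print(robot.read_state()["force"])
E
```

```text
scene 2431 [ 0.00032398 -0.00188428  0.01245425] ((0.48278099298477173, -0.3378969728946686), (0.1277981549501419, 0.18384690582752228), 1.5653473138809204)
wrist 11910 [0.0008513  0.00056982 0.01217885] ((0.4801197350025177, -0.3375647962093353), (0.17002160847187042, 0.10911431163549423), 86.31542205810547)
mallet [0.559 0.311 0.038]
jar [ 0.684 -0.323  0.084]
torch [0.708 0.328 0.026]
[-0.27030903 -0.30998988  0.37048789]
```

View pics/7.png

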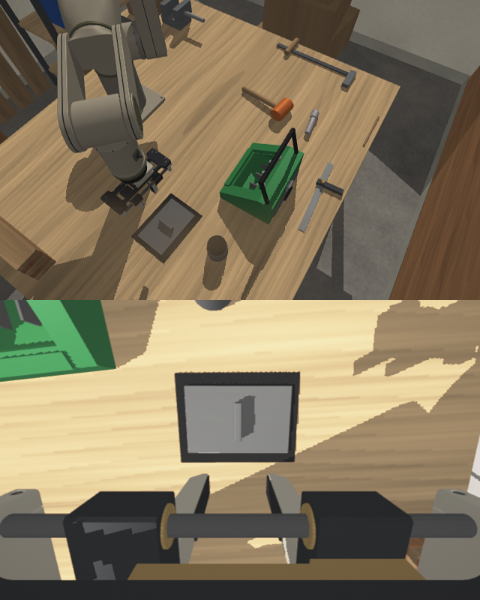

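The panel lies flat and centred on the mat with its rib up, and the gripper is clear. In the wrist view (lower half) it is around (240,420). Bystanders have not moved, so I'm handing in.

```bash
python3 -c "
from h import *
print(robot.close_job())"
```

```text
the job is handed in; nothing more can be done
None
```

The screw compartment is open, and the panel lies flat on the middle of the black mat with its handle rib up. I handed the job in at about 33.5 s of the 72 s allowed.

**What I did**
- **Buttons:** I pinched each knob in turn. The left one (toolbox y +60) was blocked going outward at about 0.25 rad, so I swung it inward. The right one turned inward freely. The left first reached only about 1.36 rad, so I pinched it again and pushed it further.
- **Panel:** I gripped the rib and slid the panel up 8 mm. Partway it dragged, with about 40 N at the wrist, because I was pressing it down. Raising the hand about 0.7 mm freed it. I felt the true stop, lifted the panel out square to the slope, and lowered it onto the mat until it carried about 6 N. Then I let go and moved clear.

**Last checks**
- **Button angles:** The cameras put them at about 1.48 and 1.44 rad, past the 1.3 needed to clear the panel. I last measured this just before gripping the panel.
- **Panel on the mat:** Its centre is within about 1 mm of the mat's centre (0.480, -0.338), it is tilted under 0.002 rad, and it is aligned with the mat to about 1 degree.
- **Camera disagreement:** The scene camera's outline of the panel came out too large because it took in mat pixels. Its centre still agreed to about 3 mm.
- **Bystanders:** The jar reads the same and the torch within 3 mm. The mallet reading shifted by about 1–2 cm, which I put down to the arm hiding part of it in the first picture, since nothing came near it.

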